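# Slide a robot foot under the sprung hold-down flap of an assembly jig

### The job

Load the robot foot that stands on the jig's deck into the jig: press down the tail of the sprung hold-down flap with one fingertip so that the flap stays open, and meanwhile, with the other fingertip, push the foot by its upright bracket straight in under the flap until its toe is home against the end stop. Then let the flap close onto the foot and move clear. Only slide the foot, never lift or tip it, and leave the other parts where they are.

Things in the scene. Friction and masses are not known exactly. Their poses are not given: they have to be found in the camera images.
- jig: Assembly jig fixed to the bench: brown wooden deck 275 x 180 mm whose top is 10 mm above the bench, with a guide channel and a sprung flap. Origin on the bench straight below the flap's hinge pin; x is the direction in which the foot is pushed in, z up. The deck reaches from x = -195 to +80 mm. The pin lies along y at x = 0, 24 mm above the bench, between dark cheeks (y = +-32 mm, 46 mm high).
- channel_mouth (a point): Mouth of the guide channel, on the deck's top at jig x = -73 mm, y = 0. Two slippery white plastic rails 9 mm high, 57 mm apart inside, run from jig x = -44 mm to the stop; before them flared lead-ins reach out to x = -73 mm, where they are 78 mm apart.
- stop (a point): Middle of the end stop's face, which the toe must reach: a bar 8 mm high across the channel's end below the hinge. At jig x = -2 mm, y = 0, 13 mm above the bench.
- flap (a joint): Opening angle of the steel flap (rad), 0 shut to 0.65: a rocker on the pin, like a clothes-peg jaw, lip before the pin (-x), tail behind it (+x). Pressing the tail down opens it. A spring (0.06 N m shut, 0.16 at 0.5: some 5 to 8 N on the tail 20 to 30 mm from the pin) shuts it when let go. Resting on the foot's sole it reads about 0.21.
- flap_lip (a point): Middle of the lower edge of the flap's turned-down lip, 48 mm wide, 3 mm thick. Shut: jig x = -22 mm, 1 mm above the deck, barring the way (the foot pushed against it only shuts it harder). At 0.45 rad it is 12 mm, at 0.55 rad 14 mm above the deck, at jig x = -26 mm, and the flap's top corner is 42 mm above the bench.
- flap_tail (a point): Centre line of the tail's upper face, 45 mm from the pin. The tail is a flat plate 36 mm wide, from the pin to 72 mm behind it, with a ribbed black pad 20 to 69 mm from the pin; upper face 3 mm above the line from the pin. Shut, it rises away from the pin at 0.5 rad; with the flap at 0.5 rad it lies level, 27 mm above the bench, and a fingertip at that height can slide along it.
- foot: Robot foot to load: grey plastic, 70 g, loose, flat on the jig's deck before the channel, toe towards the flap. Sole 76 (x) x 54 (y) x 6 mm, corners rounded by 8 mm; origin at the centre of its underside, x towards the toe, z up. Across it stands a flat bracket 3.5 mm thick, 40 mm wide, round top 46 mm above the underside. Behind its edges two gussets (y = +-18.5 mm, 3 mm thick) reach 14 mm up.
- foot_bracket (a point): Middle of the rear face of the foot's upright bracket, the face to push: 2.5 mm ahead of the foot's origin, 26 mm above the sole's underside (36 mm above the bench).
- foot_toe (a point): Middle of the foot's toe edge, 38 mm ahead of the foot's origin, half-way up the sole (3 mm). Home, it touches the end stop.
- servo_deck: Bystander: black servo motor 40 x 32 x 50 mm high standing on the jig's deck to the left of the flap; origin at the centre of its underside.
- bracket_deck: Bystander: white U-bracket 28 x 46 x 35 mm high on the jig's deck, right of the channel's mouth; origin at the centre of its underside.
- servo_left: Bystander: black servo motor, 50 mm high, on the bench left of the jig.
- servo_right: Bystander: black servo motor, 50 mm high, on the bench right of the jig.
- bracket_left: Bystander: white U-bracket, 35 mm high, on the bench left of the jig.
- foot_spare: Bystander: a second foot of the same kind, on the bench right of the jig, not to be used.
Things that resemble listed ones, but are neither listed nor needed, are in the scene too. Leave any orange or red look-alike of the foot alone.

How it is judged:
By the outcome, as a careful person would: the job done as asked, in the order asked, and still so for the second after the job is handed in, with the robot touching nothing.
It also fails if it takes over 54 s, if anything falls off the work surface, if the arm or the gripper's body presses on something with over 40 N, if the wrist force passes 120 N, or if a joint passes its speed limit or range.

### The arm

A 6-joint arm with a two-finger parallel gripper is mounted at the origin on the work surface. World frame = base frame: x ahead of the robot, y to its left, z up, the work surface at z = 0. Lengths are in m, angles in degrees, forces in N, time in s.
With the tool pointing down it reaches from about 0.4 to 0.825 m from the base axis. Payload 7 kg.
Tool frame: the origin (TCP) lies at the very end of the fingers, on their centre line; the grasp point (between the pads) lies 19 mm behind it (ctrl.pinch_z is the distance from the TCP to the grasp point, in m); z points along the fingers, x is the direction in which the jaws open and shut, and the axes are right-handed (so a half turn about z gives the same grasp; the last joint's range is limited). The gripper opens to 88 mm and grips with 3 to 60 N. Pads are 19 mm wide; open, the fingers measure 130 mm over their backs; the gripper's body (78 mm by 193 mm) begins 47 mm behind the grasp point.
Start: joints at [-57.405, 20.546, 0.682, 0, -70.136, -16.507], TCP at [0.187, -0.649, 0.227] pointing down, gripper open.
Joint ranges: [-176.03, 176.03], [-82.01, 121.73], [-58.28, 71.71], [-173.87, 95.51], [-174.79, -0.11], [-173.66, 173.66]. Speed limits (degrees/s): [136.94, 136.94, 172.46, 180, 180, 180].

### API

Orientations are given as [roll, pitch, yaw] about the fixed x, y, z axes, in that order (R = Rz(yaw) Ry(pitch) Rx(roll)).
In Python, from plant import ctrl gives the robot as it stands.
- The arm moves only by the tool carry_out, never from a script. Its argument "increments" is a list of rows, each a list of 7 numbers: the turn, a rotation vector about the world's x, y, z in degrees, then the shift along the world's x, y, z in mm, then the closure, from 0 (fully open) to 1 (shut). In form: [[ax, ay, az, dx, dy, dz, grip], ...]. A call has 1 to 20 rows; each row is the pose to reach, as a shift and turn from the pose commanded when the call began; what a row does not reach only later rows make up. A row lasts 1/8 s, in which the tool goes at most 62.5 mm and 10.7 degrees, less where a joint would pass 70% of its speed; a pose out of reach is approached as far as the arm can. A call with a gripper value outside its range is refused whole. The fingers move at their own pace and stop on an object; the grip force is fixed at half the most. Time passes only in rows, so rows that repeat a pose let the fingers close. It gives the time, the measured TCP pose, the force and the opening at its end, in the units of the state.
- ctrl.get_obs(): the state, without advancing time (a new reading comes with each control period).
- ctrl.snapshot(name): name is "scene" or "side" or "wrist"; returns a dict with "pixels" (480x640x3 uint8, blue, green, red), "intrinsics" (3x3 intrinsics, pixels), "rvec" (rotation vector, rad) and "tvec" (3), from world to camera coordinates, as OpenCV has them; the wrist camera has in their place "hand_eye" (4x4, takes a point from camera to tool coordinates, whose origin is the TCP and whose axes are the tool frame's). Camera axes: x right, y down, z forward; pixel columns grow to the right and rows downward; lengths in m; the calibration is good to about 2 mm. A picture is of the moment at which its call begins: read the wrist's pose just before it. There is no depth.
- ctrl.close_job(): hands the job in, once; it reports no verdict.
Trained networks look in a picture, given as the dict that the camera call returned (one of the last four; its "shot" number tells which), for a name from the list of things; names that differ only in an ending like _2 or _b are one class to them, and where a whole thing is asked for, a point or a joint stands for the part that bears it (a point fixed in the world has none). Each returns a list of dicts, best first, with "confidence" (0 to 1); they miss things now and then, are a little off and sometimes report something else, mostly with a low value. They report only what shows in the picture. A call takes as long as a camera call. They do not tell look-alikes from the thing itself.
- ctrl.search_frame(picture, label): "centre" ([x, y, z] in m, in world coordinates, good to about 4 mm: the middle of the surface that is visible of it).
- ctrl.outline_of(picture, label): "pixels" (480x640 bool, what is visible of it).
The state is a dict: "clock": time; "joint_pos": joint angles; "qvel": joint speeds; "tau": joint torques, N m; "tool_pos": TCP position; "orientation": TCP orientation; "force": force on the tool from outside, world axes, zero at the start; "moment": the same for the moment, N m; "opening": finger opening in m.
Only numpy, scipy, OpenCV 4.12 (cv2) and the standard library are available. Lean on these libraries where they do the work, as an engineer would, in place of code of your own. Each camera call takes 0.05 s, during which the arm holds its last target. There are 200 camera calls.

## Working session

There is one attempt and no reset: what is moved stays moved. The work goes in short steps, Python scripts to look and compute and a tool call to move; the robot and the scene stay as the last step left them, time stands still between calls to the robot, and variables do not carry over. Pictures are saved under pics/ and viewed, about 8 in all and at most 12, crops included, and the job is handed in when it is done.

Besides the shell and the picture viewer there is one more tool, called after ">>>" as name([rows], argument=value, ...), one row to a line, values as JSON. carry_out: Moves the arm, as the interface text tells. Its arguments: {"type":"object","properties":{"increments":{"type":"array"}},"required":["increments"]}

```bash
ls; mkdir -p pics; cat > h.py <<'E'
import numpy as np, cv2
from plant import ctrl
from scipy.spatial.transform import Rotation as R
def snap(n,f=None):
    s=ctrl.snapshot(n)
    if f: cv2.imwrite('pics/'+f,s['pixels'])
    return s
E
python3 - <<'E'
from h import *
print(ctrl.get_obs())
for c in ('scene','side'):
    s=snap(c,c+'1.png')
    Rm=cv2.Rodrigues(s['rvec'])[0]; print(c,'cam at',-Rm.T@np.ravel(s['tvec']))
    for l in ['jig','flap','flap_tail','flap_lip','foot','foot_bracket','foot_toe','channel_mouth','stop','servo_deck','bracket_deck','foot_spare']:
        try: print(l,[(np.round(d['centre'],3).tolist(),round(d['confidence'],2)) for d in ctrl.search_frame(s,l)])
        except Exception as e: print(l,e)
E
```

```text
pics
{'clock': 0.0, 'joint_pos': array([-5.74050201e+01,  2.05894832e+01,  6.32796238e-01, -1.96945815e-02,
       -7.01354434e+01, -1.65071599e+01]), 'qvel': array([-0.01109204, -0.01915764, -0.03999636, -0.04269616,  0.06256901,
       -0.01292708]), 'tau': array([ 1.62617314e-03, -5.82720315e+01,  2.93067920e+01,  6.99747339e+00,
        6.91502384e-03, -1.48123891e-04]), 'tool_pos': array([ 0.18688442, -0.64809688,  0.22563863]), 'orientation': array([-1.79991571e+02, -9.35941058e-02,  1.06081106e+02]), 'force': array([0.71039078, 0.3888895 , 0.02097827]), 'moment': array([0.0077449 , 0.03160379, 0.02055138]), 'opening': 0.08746957722707907}
scene cam at [1.06714573 0.38221693 0.87996726]
jig [([0.592, 0.106, 0.005], 0.97)]
flap [([0.636, 0.099, 0.035], 0.84), ([0.636, -0.347, 0.04], 0.71), ([0.505, 0.111, 0.016], 0.17)]
flap_tail [([0.633, 0.103, 0.03], 0.73)]
flap_lip [([0.638, 0.096, 0.03], 0.94)]
foot [([0.354, 0.12, 0.01], 0.97), ([0.371, 0.242, 0.007], 0.73), ([0.41, -0.069, 0.002], 0.71), ([0.511, 0.11, 0.017], 0.65)]
foot_bracket [([0.411, -0.067, 0.008], 0.98), ([0.503, 
[... 311 characters left out ...]
04, 0.009], 0.7), ([0.503, 0.108, 0.017], 0.61), ([0.637, 0.098, 0.037], 0.33)]
servo_deck [([0.672, 0.164, 0.06], 0.96)]
bracket_deck [([0.571, 0.029, 0.021], 0.58)]
foot_spare [([0.482, -0.367, 0.008], 0.78)]
side cam at [-0.00575376 -1.01754528  0.71584441]
jig [([0.445, 0.145, 0.011], 0.58)]
flap []
flap_tail []
flap_lip []
foot [([0.366, 0.234, 0.009], 0.97), ([0.342, 0.117, 0.004], 0.75)]
foot_bracket [([0.365, 0.236, 0.004], 0.82), ([0.339, 0.116, 0.004], 0.61)]
foot_toe [([0.341, 0.114, 0.005], 0.97), ([0.362, 0.233, 0.005], 0.77)]
channel_mouth [([0.442, 0.145, 0.01], 0.62)]
stop [([0.442, 0.148, 0.012], 0.44)]
servo_deck []
bracket_deck []
foot_spare [([0.473, -0.38, 0.006], 0.85)]
```

View pics/scene1.png

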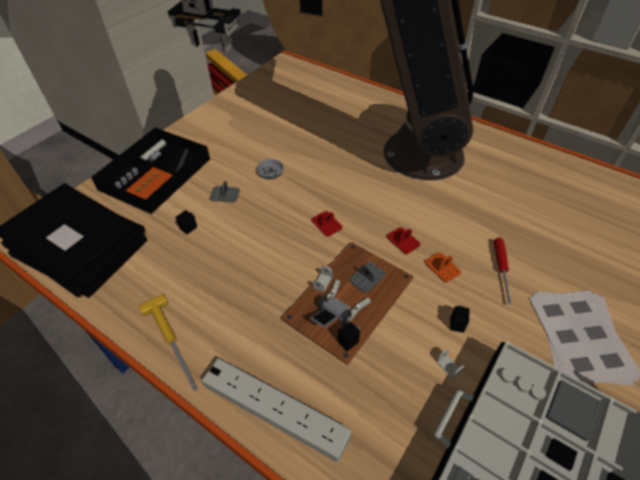

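View pics/side1.png

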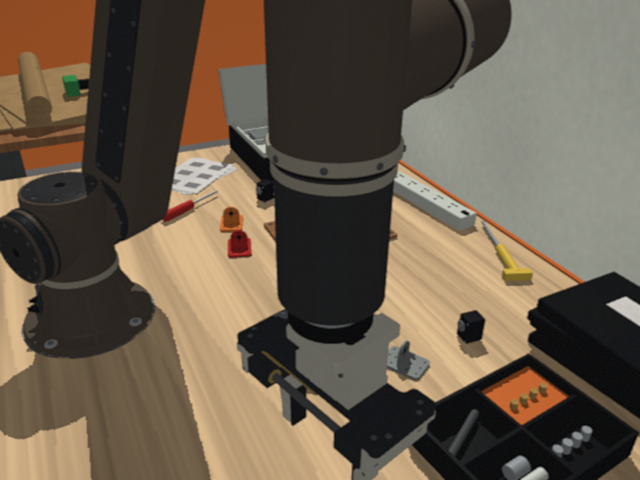

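The scene picture shows the deck with corners near (350,243), (412,277), (347,362) and (283,318). The foot candidates are:
- Grey at (367,275), on the deck: this fits the description.
- Red at (326,222) and (403,239), and orange at (442,265): look-alikes.
- Grey at (225,192): the spare.

In the side picture the arm blocks the jig. Next I'll work out the jig pose from the deck corners and view an enlarged crop.

```bash
cat >> h.py <<'E'
def toworld(s,uv,z):
    """pixels -> world points on the plane at height z (fixed cameras)"""
    Rm=cv2.Rodrigues(s['rvec'])[0]; c=-Rm.T@np.ravel(s['tvec'])
    d=np.c_[cv2.undistortPoints(np.float64(uv).reshape(-1,1,2),s['intrinsics'],None)[:,0],np.ones(len(uv))]@Rm
    return c+d*((z-c[2])/d[:,2])[:,None]
E
python3 - <<'E'
from h import *
s=snap('scene')
m=max(ctrl.outline_of(s,'jig'),key=lambda d:d['confidence'])['pixels'].astype(np.uint8)
h=cv2.convexHull(np.argwhere(m)[:,::-1].astype(np.int32))
q=cv2.approxPolyDP(h,6,True)[:,0]; print(q.tolist())
print(toworld(s,[(350,243),(412,277),(347,362),(283,318)],.01).round(3))
print(toworld(s,q,.01).round(3).tolist())
for d in ctrl.outline_of(s,'foot'): print(d['confidence'],np.argwhere(d['pixels']).mean(0)[::-1].round())
cv2.imwrite('pics/crop1.png',cv2.resize(s['pixels'][235:370,275:420],None,fx=5,fy=4.4,interpolation=cv2.INTER_CUBIC)[:, :725])
E
```

```text
[[412, 276], [348, 363], [282, 318], [351, 243]]
[[0.434 0.015 0.01 ]
 [0.438 0.192 0.01 ]
 [0.705 0.183 0.01 ]
 [0.699 0.011 0.01 ]]
[[0.436, 0.19, 0.01], [0.706, 0.186, 0.01], [0.7, 0.009, 0.01], [0.432, 0.017, 0.01]]
0.83 [443. 267.]
0.75 [327. 223.]
0.6 [368. 277.]
0.57 [404. 240.]
```

View pics/crop1.png

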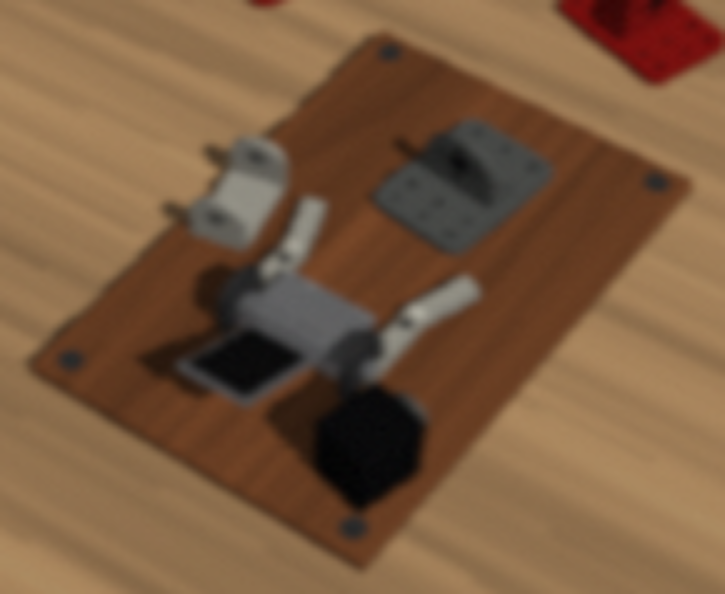

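The crop confirms the grey foot on the deck, in front of the white lead-ins, with its toe towards the flap. The jig yaw is about -1.5° and its origin is near (0.626, 0.099). I'm moving above it.

>>> carry_out([
  [0, 0, 5, 25, 50, 10, 0],
  [0, 0, 10, 50, 100, 30, 0],
  [0, 0, 16, 80, 155, 50, 0],
  [0, 0, 22, 110, 210, 50, 0],
  [0, 0, 28, 138, 265, 50, 0],
  [0, 0, 34, 166, 320, 50, 0],
  [0, 0, 40, 194, 375, 50, 0],
  [0, 0, 46, 222, 430, 50, 0],
  [0, 0, 52, 250, 485, 50, 0],
  [0, 0, 57, 278, 540, 50, 0],
  [0, 0, 62, 306, 595, 50, 0],
  [0, 0, 67, 334, 650, 50, 0],
  [0, 0, 70, 358, 705, 40, 0],
  [0, 0, 72.4, 375, 735, 30, 0],
  [0, 0, 72.4, 383, 748, 24, 0],
  [0, 0, 72.4, 383, 748, 24, 0],
  [0, 0, 72.4, 383, 748, 24, 0],
])

```text
clock: 3.58
tool_pos: [0.5698, 0.0986, 0.251]
orientation: [180.0, 0.0, 178.4]
force: [-0.0, -0.3, 1.2]
opening: 0.0878
```

```bash
cat >> h.py <<'E'
def wrist(f=None):
    """wrist picture and world-from-camera pose"""
    o=ctrl.get_obs(); s=snap('wrist',f)
    T=np.eye(4); T[:3,:3]=R.from_euler('xyz',o['orientation'],degrees=True).as_matrix(); T[:3,3]=o['tool_pos']
    return o,s,T@s['hand_eye']
def wpt(s,W,uv,z):
    d=np.c_[cv2.undistortPoints(np.float64(uv).reshape(-1,1,2),s['intrinsics'],None)[:,0],np.ones(len(uv))]@W[:3,:3].T
    return W[:3,3]+d*((z-W[2,3])/d[:,2])[:,None]
E
python3 - <<'E'
from h import *
o,s,W=wrist('w1.png'); print(o['clock'],o['tool_pos'],o['orientation'],o['force'],W.round(3).tolist())
for l in ['jig','flap','flap_tail','foot','foot_bracket','foot_toe']:
    print(l,[(np.round(d['centre'],3).tolist(),round(d['confidence'],2)) for d in ctrl.search_frame(s,l)])
E
```

```text
3.575 [0.5697985  0.09856044 0.25103172] [1.79999377e+02 1.96719489e-02 1.78425834e+02] [-0.00467442 -0.32964937  1.18233305] [[-1.0, 0.026, 0.008, 0.567], [0.028, 0.956, 0.292, 0.019], [-0.0, 0.292, -0.956, 0.409], [0.0, 0.0, 0.0, 1.0]]
jig [([0.577, 0.076, 0.011], 0.74)]
flap [([0.645, 0.093, 0.04], 0.61)]
flap_tail [([0.642, 0.096, 0.034], 0.8), ([0.573, 0.081, 0.012], 0.36)]
foot [([0.503, 0.102, 0.014], 0.93), ([0.411, -0.068, 0.005], 0.74), ([0.373, 0.212, 0.005], 0.73), ([0.349, 0.116, 0.004], 0.57), ([0.573, 0.026, 0.013], 0.56)]
foot_bracket [([0.376, 0.218, 0.006], 0.96), ([0.506, 0.1, 0.021], 0.92), ([0.345, 0.116, 0.007], 0.81), ([0.642, 0.096, 0.034], 0.73), ([0.413, -0.067, 0.006], 0.64)]
foot_toe [([0.507, 0.102, 0.014], 0.94), ([0.41, -0.07, 0.003], 0.94), ([0.348, 0.114, 0.006], 0.69), ([0.49, 0.318, 0.037], 0.17)]
```

View pics/w1.png

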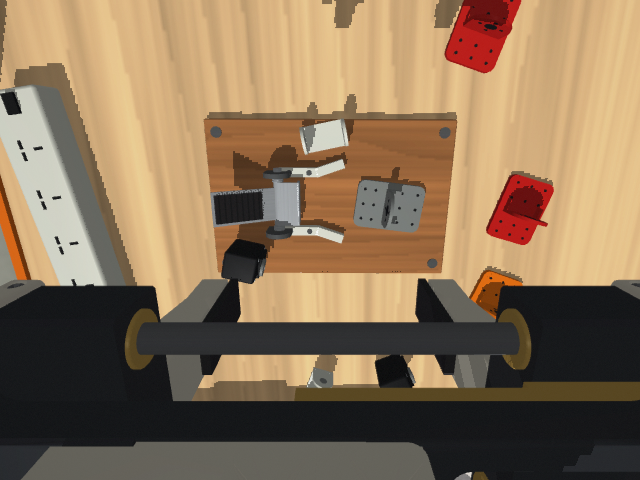

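The wrist view shows the jig clearly: far deck corners (206,119) and (456,119), near right corner (443,272), lead-in tips near (344,162) and (342,240), cheeks (278,172) and (280,232), foot centre about (390,205). I'll project these.

```bash
python3 - <<'E'
from h import *
o,s,W=wrist()
im=s['pixels']; 
print('deck',wpt(s,W,[(206,119),(456,119),(443,272)],.01).round(4).tolist())
print('leadtips(top)',wpt(s,W,[(344,162),(342,240)],.019).round(4).tolist())
print('cheeks',wpt(s,W,[(278,172),(280,232)],.046).round(4).tolist())
for l in ('foot','jig'):
  for d in ctrl.outline_of(s,l):
    m=d['pixels']; c=np.argwhere(m).mean(0)[::-1]
    if l=='foot' and not(350<c[0]<430 and 170<c[1]<240): continue
    h=cv2.convexHull(np.argwhere(m)[:,::-1].astype(np.int32)); p=wpt(s,W,h[:,0],.016 if l=='foot' else .01)
    print(l,d['confidence'],c,cv2.minAreaRect((p[:,:2]*1000).astype(np.float32)))
cv2.imwrite('pics/w2.png',cv2.resize(im[105:285,200:465],None,fx=3,fy=3,interpolation=cv2.INTER_CUBIC))
E
```

```text
deck [[0.6981, 0.005, 0.01], [0.429, 0.0123, 0.01], [0.4307, 0.19, 0.01]]
leadtips(top) [[0.5506, 0.0537, 0.019], [0.5541, 0.1428, 0.019]]
cheeks [[0.6193, 0.0595, 0.046], [0.6215, 0.1234, 0.046]]
foot 0.61 [388.55868852 204.96819672] ((500.3072509765625, 104.08474731445312), (54.575069427490234, 76.5341796875), 81.66912841796875)
jig 0.71 [327.36393327 191.91409177] ((567.545166015625, 96.42933654785156), (179.80960083007812, 275.6535339355469), 88.45326232910156)
jig 0.6 [320.31941032 378.05651106] ((584.9130249023438, 341.7903137207031), (32.43281936645508, 31.079607009887695), 73.52552032470703)
```

View pics/w2.png

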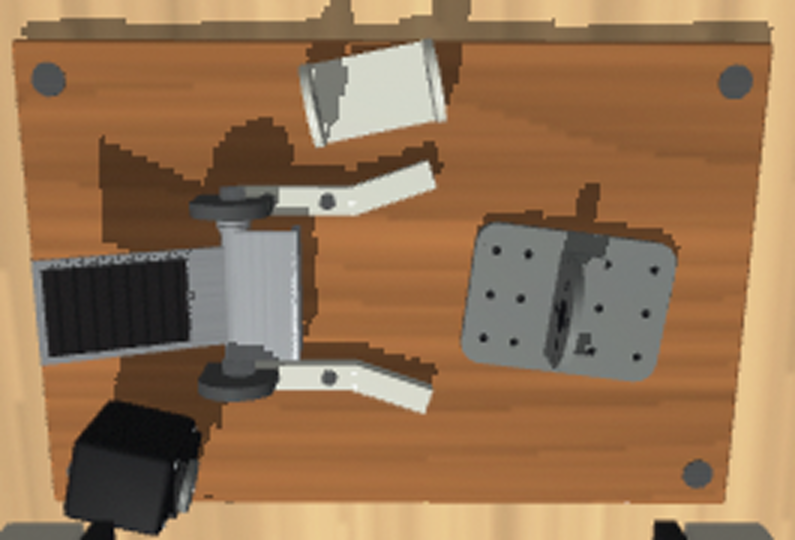

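The deck outline gives the jig origin at about (0.625, 0.0955) with yaw -1.55°. The foot is at jig (-125, +5) with a yaw of about -7° relative to the jig, and the flat pad will square it up. I'm going down so the rear finger sits behind the bracket with the tips at z ≈ 47 mm, clear of the shut flap.

>>> carry_out([
  [0, 0, 0, -20, 0, -40, 0],
  [0, 0, 0, -37, 0, -90, 0],
  [0, 0, 0, -37, 0, -140, 0],
  [0, 0, 0, -37, 0, -165, 0],
  [0, 0, 0, -37, 0, -165, 0],
  [0, 0, 0, -37, 0, -165, 0],
])

```text
clock: 4.82
tool_pos: [0.5339, 0.0998, 0.0867]
orientation: [180.0, 0.1, 178.5]
force: [0.9, -0.6, 0.2]
opening: 0.0874
```

```bash
python3 - <<'E'
from h import *
o,s,W=wrist('w3.png'); print(o['clock'],o['tool_pos'],o['orientation'],o['force'])
E
```

```text
4.825 [0.53391494 0.0997961  0.08669059] [1.79976321e+02 7.90658429e-02 1.78506942e+02] [ 0.86163901 -0.59349631  0.19946775]
```

View pics/w3.png

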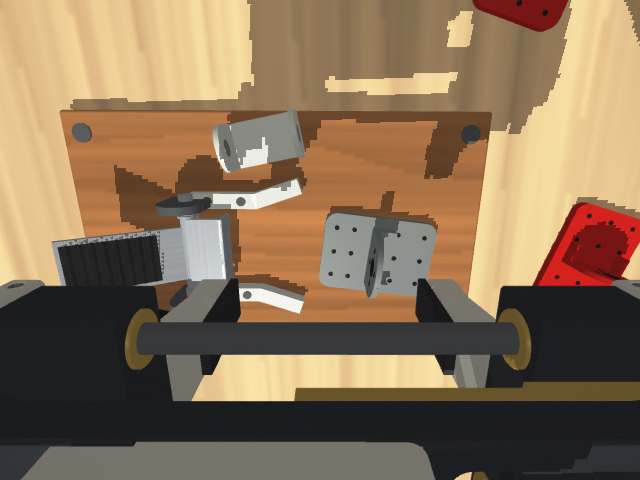

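The view shows the open finger pads straddling the foot, with the right (rear) finger behind the bracket at (375,265). I'm lowering to 47 mm and pushing the foot slowly towards the channel.

>>> carry_out([
  [0, 0, 0, 0, 0, -25, 0],
  [0, 0, 0, 0, 0, -40, 0],
  [0, 0, 0, 0, 0, -40, 0],
  [0, 0, 0, 5, 0, -40, 0],
  [0, 0, 0, 9, 0, -40, 0],
  [0, 0, 0, 13, 0, -40, 0],
  [0, 0, 0, 17, -0.5, -40, 0],
  [0, 0, 0, 21, -0.5, -40, 0],
  [0, 0, 0, 25, -0.5, -40, 0],
  [0, 0, 0, 29, -1, -40, 0],
  [0, 0, 0, 33, -1, -40, 0],
  [0, 0, 0, 37, -1, -40, 0],
  [0, 0, 0, 41, -1, -40, 0],
  [0, 0, 0, 45, -1, -40, 0],
  [0, 0, 0, 49, -1.5, -40, 0],
  [0, 0, 0, 52, -1.5, -40, 0],
  [0, 0, 0, 55, -1.5, -40, 0],
  [0, 0, 0, 57, -1.5, -40, 0],
  [0, 0, 0, 58, -1.5, -40, 0],
  [0, 0, 0, 58, -1.5, -40, 0],
])

```text
clock: 7.38
tool_pos: [0.5909, 0.0978, 0.0455]
orientation: [-180.0, -0.0, 178.5]
force: [-1.3, -2.2, 1.6]
opening: 0.0876
```

```bash
cat >> h.py <<'E'
def tojig(p): 
    a=np.deg2rad(-1.55); d=(np.asarray(p)[...,:2]-[.625,.0955])*1000
    return d@np.array([[np.cos(a),-np.sin(a)],[np.sin(a),np.cos(a)]])
def report(f=None):
    o,s,W=wrist(); print(o['clock'],o['tool_pos'].round(4),'jig',tojig(o['tool_pos']).round(1),o['force'].round(1),o['opening'])
    c=snap('scene')
    for d in ctrl.outline_of(c,'foot'):
        m=d['pixels']; uv=np.argwhere(m).mean(0)[::-1]
        p=tojig(toworld(c,[uv],.016))[0]
        if abs(p[1])<30: print('foot@scene',round(d['confidence'],2),p.round(1))
    if f:
        a=cv2.resize(s['pixels'][90:390],(640,300)); b=cv2.resize(c['pixels'][235:370,275:420],(322,300),interpolation=cv2.INTER_CUBIC)
        b=cv2.resize(b,None,fx=.49,fy=1) if 0 else b
        cv2.imwrite('pics/'+f,np.vstack([a,np.hstack([b,np.zeros((300,318,3),np.uint8)])]))
E
python3 -c "
from h import *; report('r1.png')"
```

```text
7.375 [0.5909 0.0978 0.0455] jig [-34.2   1.4] [-1.3 -2.2  1.6] 0.08762296016130054
foot@scene 0.89 [-81.1  15.4]
foot@scene 0.67 [-272.8   20.3]
```

View pics/r1.png

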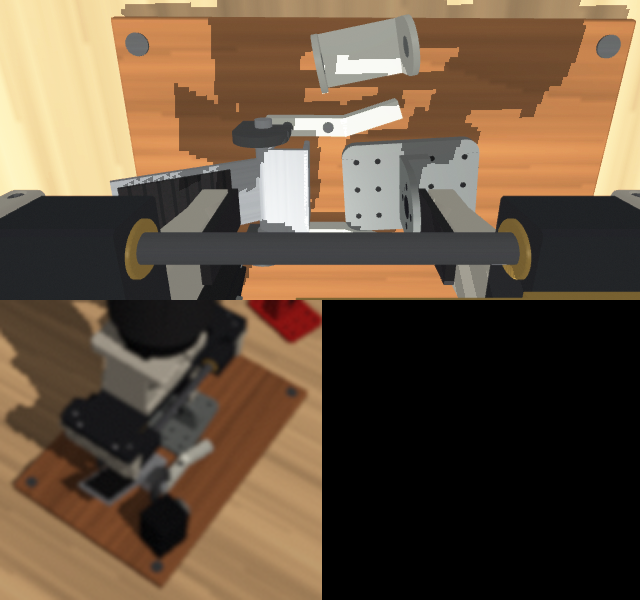

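The foot is squared up behind the bracket and ready at the mouth. Toe edge is at u ≈ 344 and the far side at v ≈ 232 to 240 in the full frame. I'll check the numbers.

```bash
python3 - <<'E'
from h import *
o,s,W=wrist()
f=lambda uv,z:tojig(wpt(s,W,uv,z)).round(1).tolist()
print('foot far edge, toe edge, heel', f([(375,232),(455,230),(344,270),(478,260)],.016))
print('leadtip far outer/inner',f([(401,190),(402,205)],.019),'rail straight',f([(290,211),(335,225)],.019))
print('flap lip edge',f([(308,235),(308,315)],.03),'cheek',f([(262,225)],.046))
print('pad edge rear',f([(478,370),(420,290)],.046))
for d in ctrl.outline_of(s,'foot'):
    m=d['pixels']; c=np.argwhere(m).mean(0)[::-1]
    h=cv2.convexHull(np.argwhere(m)[:,::-1].astype(np.int32)); p=tojig(wpt(s,W,h[:,0],.016))
    print(d['confidence'],c.round(),p.min(0),p.max(0))
E
```

```text
foot far edge, toe edge, heel [[-60.8, -24.0], [-105.1, -25.1], [-43.9, -1.2], [-120.1, -7.4]]
leadtip far outer/inner [[-73.1, -47.9], [-74.2, -39.9]] rail straight [[-14.2, -36.6], [-38.5, -28.8]]
flap lip edge [[-24.3, -26.4], [-23.6, 19.8]] cheek [[-4.0, -36.0]]
pad edge rear [[-114.2, 43.4], [-79.8, -3.0]]
0.6 [404. 268.] [-121.25104088  -26.87532373] [-42.51789032  31.81517218]
0.33 [237. 278.] [-24.08566133 -24.5240031 ] [90.72204709 31.85063399]
```

The numbers match the geometry: toe at jig x ≈ -42, foot centre y ≈ +2, lead-ins and rails within 1 mm. Next I'll push 6 mm more, back off 1 mm and press the tail down.

>>> carry_out([
  [0, 0, 0, 0, -0.5, 1.5, 0],
  [0, 0, 0, 2, -1, 2.5, 0],
  [0, 0, 0, 4, -1.5, 2.5, 0],
  [0, 0, 0, 6, -2, 2.5, 0],
  [0, 0, 0, 6, -2, 2.5, 0],
  [0, 0, 0, 5, -2, 2.5, 0],
  [0, 0, 0, 5, -2, -1, 0],
  [0, 0, 0, 5, -2, -5, 0],
  [0, 0, 0, 5, -2, -9, 0],
  [0, 0, 0, 5, -2, -12, 0],
  [0, 0, 0, 5, -2, -14, 0],
  [0, 0, 0, 5, -2, -15, 0],
  [0, 0, 0, 5, -2, -15, 0],
])

```text
clock: 9.25
tool_pos: [0.5971, 0.0963, 0.0311]
orientation: [180.0, 0.1, 178.5]
force: [2.0, -0.8, 5.2]
opening: 0.0875
```

```bash
python3 -c "
from h import *; report('r2.png')"
```

```text
9.25 [0.5971 0.0963 0.0311] jig [-27.9   0. ] [ 2.  -0.8  5.2] 0.0874632282387009
foot@scene 0.77 [-271.3   20.3]
foot@scene 0.75 [-71.   13.6]
```

View pics/r2.png

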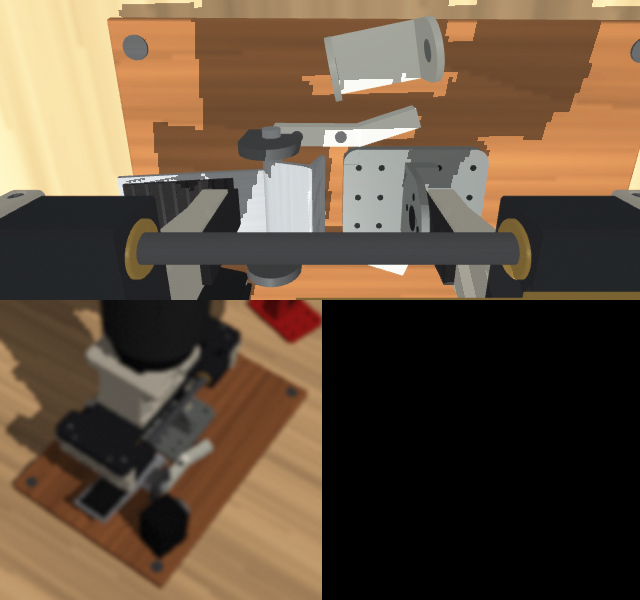

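The flap is now open (lip raised at u ≈ 320, tail nearly level, about 5 N), and the foot waits just before it. I'm sliding forward while easing down to level the tail.

>>> carry_out([
  [0, 0, 0, 0, 0, -1.5, 0],
  [0, 0, 0, 2, 0, -2.5, 0],
  [0, 0, 0, 4, 0, -3.5, 0],
  [0, 0, 0, 6, 0, -4, 0],
  [0, 0, 0, 8, 0, -4.5, 0],
  [0, 0, 0, 10, -0.3, -4.5, 0],
  [0, 0, 0, 12, -0.3, -4.5, 0],
  [0, 0, 0, 14, -0.4, -4.5, 0],
  [0, 0, 0, 16, -0.4, -4.5, 0],
  [0, 0, 0, 18, -0.5, -4.5, 0],
  [0, 0, 0, 20, -0.5, -4.5, 0],
  [0, 0, 0, 22, -0.6, -4.5, 0],
  [0, 0, 0, 24, -0.6, -4.5, 0],
  [0, 0, 0, 26, -0.7, -4.5, 0],
  [0, 0, 0, 26, -0.7, -4.5, 0],
])

```text
clock: 11.28
tool_pos: [0.6213, 0.095, 0.0256]
orientation: [-180.0, -0.1, 178.5]
force: [-2.6, -0.7, 3.1]
opening: 0.0874
```

```bash
python3 -c "
from h import *; report('r3.png')"
```

```text
11.275 [0.6213 0.095  0.0256] jig [-3.6 -0.6] [-2.6 -0.7  3.1] 0.08735408628311199
foot@scene 0.62 [-272.2   20.3]
foot@scene 0.51 [-56.1  16.3]
```

View pics/r3.png

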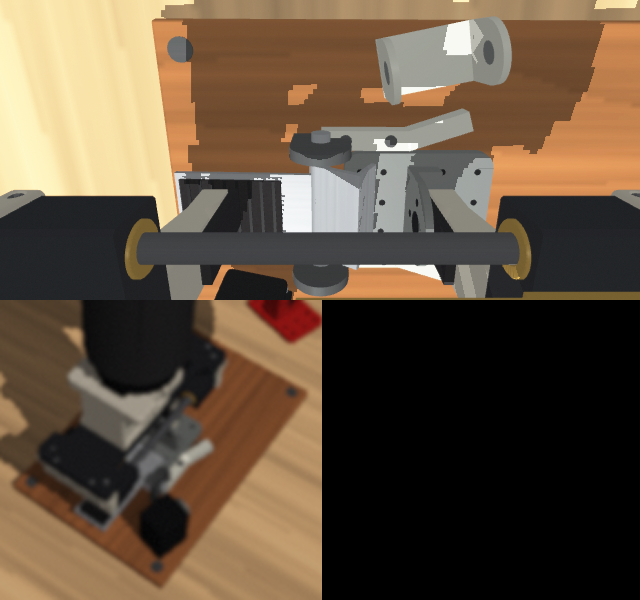

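The foot is in the channel with its toe under the open flap and the tail level. About 9 mm remain, so I'm continuing and watching the force.

>>> carry_out([
  [0, 0, 0, 1.5, 0, 0, 0],
  [0, 0, 0, 3, 0, 0, 0],
  [0, 0, 0, 4.5, -0.1, 0, 0],
  [0, 0, 0, 6, -0.1, 0, 0],
  [0, 0, 0, 7, -0.2, 0, 0],
  [0, 0, 0, 7, -0.2, 0, 0],
  [0, 0, 0, 7, -0.2, 0, 0],
])

```text
clock: 12.3
tool_pos: [0.6292, 0.0951, 0.0261]
orientation: [180.0, 0.0, 178.5]
force: [-2.1, 0.1, 2.4]
opening: 0.0874
```

>>> carry_out([
  [0, 0, 0, 0.5, 0, 0, 0],
  [0, 0, 0, 1, 0, 0, 0],
  [0, 0, 0, 1, 0, 0, 0],
])

```text
clock: 12.68
tool_pos: [0.63, 0.095, 0.0261]
orientation: [-180.0, -0.0, 178.5]
force: [-3.1, 1.1, 3.0]
opening: 0.0874
```

>>> carry_out([
  [0, 0, 0, 0.5, 0, 0, 0],
  [0, 0, 0, 1, 0, 0, 0],
  [0, 0, 0, 1, 0, 0, 0],
])

```text
clock: 13.05
tool_pos: [0.6311, 0.095, 0.0261]
orientation: [-180.0, -0.0, 178.5]
force: [-3.6, 1.0, 3.3]
opening: 0.0879
```

>>> carry_out([
  [0, 0, 0, 0.5, 0, 0, 0],
  [0, 0, 0, 1, 0, 0, 0],
  [0, 0, 0, 1, 0, 0, 0],
])

```text
clock: 13.42
tool_pos: [0.6313, 0.095, 0.026]
orientation: [-180.0, -0.1, 178.5]
force: [-5.8, 1.3, 4.9]
opening: 0.0878
```

```bash
python3 - <<'E'
from h import *
report('r4.png')
o,s,W=wrist()
for i in range(5): print(ctrl.get_obs()['force'].round(1)); snap('scene')
E
```

```text
13.425 [0.6313 0.095  0.026 ] jig [ 6.3 -0.3] [-5.8  1.3  4.9] 0.08781461170648971
foot@scene 0.83 [-273.2   19.7]
foot@scene 0.48 [-54.1  18.4]
[-5.3  0.6  5. ]
[-5.4  0.5  5.9]
[-6.4  0.8  5.8]
[-6.3 -0.   5.8]
[-5.7  0.2  5.3]
```

View pics/r4.png

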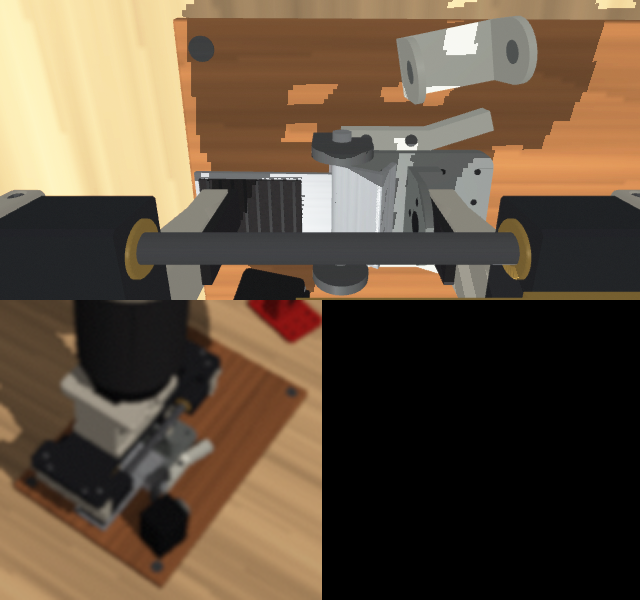

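The arm stalled at jig x ≈ 6.3 mm, which is where the toe should meet the stop, and the force is rising. One more 1 mm step to confirm.

>>> carry_out([
  [0, 0, 0, 0.5, 0, 0, 0],
  [0, 0, 0, 1, 0, 0, 0],
  [0, 0, 0, 1, 0, 0, 0],
])

```text
clock: 14.25
tool_pos: [0.6314, 0.0949, 0.0259]
orientation: [-180.0, -0.2, 178.5]
force: [-9.7, 2.2, 7.9]
opening: 0.0876
```

```bash
python3 - <<'E'
from h import *
for i in range(4): o=ctrl.get_obs(); print(o['force'].round(1),tojig(o['tool_pos']).round(2),o['opening']); snap('scene')
E
```

```text
[-9.7  2.2  7.9] [ 6.37 -0.39] 0.08757008250461405
[-8.8  2.1  7.6] [ 6.4  -0.38] 0.08809114443047086
[-9.6  1.4  8.2] [ 6.38 -0.4 ] 0.08805216189599582
[-8.9  1.6  7.9] [ 6.36 -0.38] 0.08773209404718921
```

The stop is confirmed: no travel and the force is rising. I'm backing off the bracket, raising slowly so the flap closes onto the sole, then clearing.

>>> carry_out([
  [0, 0, 0, -1.5, 0, 0, 0],
  [0, 0, 0, -3, 0, 0, 0],
  [0, 0, 0, -4.5, 0, 0, 0],
  [0, 0, 0, -4.5, 0, 0, 0],
  [0, 0, 0, -4.5, 0, 3, 0],
  [0, 0, 0, -4.5, 0, 6, 0],
  [0, 0, 0, -4.5, 0, 9, 0],
  [0, 0, 0, -4.5, 0, 12, 0],
  [0, 0, 0, -4.5, 0, 16, 0],
  [0, 0, 0, -4.5, 0, 22, 0],
  [0, 0, 0, -4.5, 0, 32, 0],
  [0, 0, 0, -4.5, 0, 55, 0],
  [0, 0, 0, -4.5, 0, 90, 0],
  [0, 0, 0, -20, 0, 140, 0],
  [0, 0, 0, -40, 0, 180, 0],
  [0, 0, 0, -60, 0, 215, 0],
  [0, 0, 0, -60, 0, 215, 0],
  [0, 0, 0, -60, 0, 215, 0],
])

```text
clock: 16.7
tool_pos: [0.5728, 0.095, 0.2413]
orientation: [180.0, 0.0, 178.5]
force: [-0.2, 0.4, -0.2]
opening: 0.0874
```

```bash
python3 - <<'E'
from h import *
o,s,W=wrist(); print(o['clock'],o['tool_pos'],o['force'].round(1))
cv2.imwrite('pics/w5.png',cv2.resize(s['pixels'][100:300,150:450],None,fx=2.6,fy=2.6,interpolation=cv2.INTER_CUBIC))
for d in ctrl.outline_of(s,'foot'):
    m=d['pixels']; h=cv2.convexHull(np.argwhere(m)[:,::-1].astype(np.int32)); p=tojig(wpt(s,W,h[:,0],.016))
    if abs(p.mean(0)[1])<40: print(d['confidence'],p.min(0),p.max(0))
E
```

```text
16.7 [0.57282145 0.09502372 0.24130665] [-0.2  0.4 -0.2]
0.7 [-309.0061353   -30.29892313] [-240.22513574   50.05697342]
0.69 [-78.4672829  -26.92995653] [-7.07845144 27.43098787]
```

View pics/w5.png

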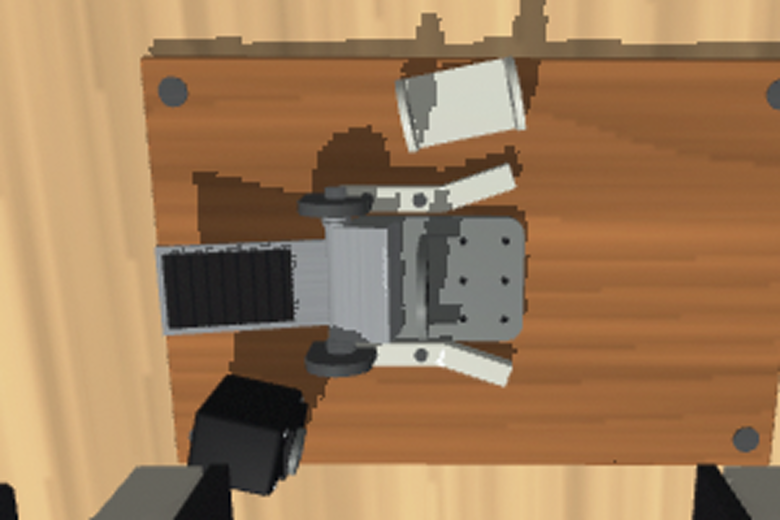

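The heel edge is at jig x ≈ -78.5 mm, against -78 mm expected when home. The flap lies on the sole, and the servo and U-bracket on the deck look unmoved. I'm handing in.

```bash
python3 -c "
from h import *; print(ctrl.close_job())"
```

```text
the job is handed in; nothing more can be done
None
```

The foot is loaded in the jig with the flap closed on it, and I handed the job in at about 17 s of the 54 s allowed. No verdict was reported.

I squared the foot up and slid it to the channel mouth with the rear fingertip. I then pressed the flap's tail level with the front fingertip and slid the foot in under the open flap. After that I backed off the bracket, let the flap close and raised the arm clear.

**Toe at the stop:** the arm stopped advancing at jig x of about 6.4 mm, where 6.3 mm was expected. The pushing force rose to about 9 N with no further travel.

**Final picture:** the heel is at jig x of about -78.5 mm, against -78 mm expected. The foot is centred within about 0.5 mm. The flap rests on the sole, and the servo and U-bracket on the deck look unmoved. I did not measure the flap angle, and I did not check the parts on the bench again after the move.

**Force:** the tool force was about zero once the arm was clear.

**One disagreement:** the scene camera's foot readings were about 15 mm off while the gripper partly hid the foot. I relied on the wrist camera and contact instead.

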